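# Close a keepsake box and clamp it for gluing

## Task

At the straw-craft stall, push the raised lid of the little wooden box fully down into the box, then pump the orange trigger of the bar clamp until the travelling jaw's orange sprung pad has closed on the box and pinches it against the fixed jaw, with the pad pushed in about 1 cm against its spring (anything from 5 to 15 mm is fine, more would crush the box). Close the jaw with the trigger only, do not touch the bar, jaw or pad, leave the other things where they are, and finish while still holding the trigger squeezed.

Things in the scene. Friction and masses are not known exactly. Their poses are not given: they have to be found in the camera images.
- clamp: One-hand bar clamp lying on its side on a fixed plywood board, 250 x 440 x 12 mm. Origin on the table under the board (x -120..130, y -220..220 mm), z up. The toothed bar runs along y at x 0, up to 53 mm high. Blue jaws (to x 90, 57 mm high) with the box between lie on the +x side; the black grip and orange trigger reach out to -x, towards the robot.
- squeeze (a point): Point of the clamp at (-50, -40.5, 40) mm of its frame, half-way between the outer faces of grip and fully squeezed trigger, then 25 mm apart along y. At rest they are 48 mm apart, the trigger's outer face 36 mm to +y of this point. Free room for fingers outside both, down to the board (12 mm above the table).
- trigger_face (a point): Middle of the orange trigger paddle, 60 mm long in x, 10 thick in y, 46 high (z 19 to 65 mm). Moves with it, 90 mm from the pivot; push it towards the grip (-y of the clamp) to squeeze.
- trigger (a joint): Trigger angle, rad: 0 at rest (springs back when let go), 0.26 fully squeezed (its stop; 23 mm at the paddle). Takes 3 to 15 N. Each full squeeze pulls the travelling jaw in one tooth, 8 mm (the first 2 to 10 mm). Let it back fully between squeezes; the jaw stays where it is meanwhile.
- bar (a joint): How far the bar with the travelling jaw has been pulled in, m (0 to 0.085), grows towards -y of the clamp. With it at q and the pad not pressed in, the pad's face is at y = 0.125 - q of the clamp's frame.
- pad (a joint): How far the orange sprung pad (60 x 8 x 38 mm high) is pushed into the travelling jaw, m: 0 free, 0.024 at its stop; spring 0.5 N per mm. It should finish between 0.005 and 0.015; above 0.018 the box is crushed.
- box_mid (a point): Centre of the loose wooden box, 60 x 60 x 46 mm high, standing on the board between the jaws, 3 to 7 mm clear of the fixed jaw, the travelling jaw's pad 18 to 46 mm clear of its other side. The closing jaw pushes it up to the fixed jaw.
- lid_top (a point): Middle of the flat top of the lid (54 x 50 mm, 10 thick, dark wood with a straw-coloured disc); z is up out of the box. The lid stands up to 12 mm high; home, its top is 56 mm above the box's underside, 68 mm above the table.
- lid (a joint): How far the lid has been pushed down, m: 0 fully raised, 0.012 home in the box. Tight fit: it needs about 6 N and stays where it is left.
- fixed_jaw: The blue fixed jaw; origin: middle of its rubber face (60 mm wide, 38 high), at (53, 4, 34) mm of the clamp's frame. It looks to +y; the travelling jaw comes towards it in -y.
- grip (a point): Middle of the upright black fixed grip, at (-49, -47, 37) mm of the clamp's frame: 72 mm long in x, 12 thick in y, 46 high (z 14 to 60). The orange trigger stands beside it on its +y side.
Not all that is in view belongs to the job. Leave any purple or turquoise look-alike of the part that bears box_mid alone.

How it is judged (in metres and radians):
On the way, in this order (a step that is already met when the one before it is completed fails the run):
1. the lid is pushed home while the clamp is still clear of the box (value of joint lid above 0.0105 m and value of joint pad below 0.002 m), for 0.2 s.
2. the trigger, squeezed by the fingers, brings the pad onto the box (contact force between the fingers and trigger above 1 N and contact force between pad and box above 1.5 N), for 0.1 s.
At the end, for the whole second after the job is handed in: Lid home (within 1.5 mm); box standing upright on the board, pushed up to the fixed jaw and pinched (over 1.5 N) between it and the pad; pad pushed in 4 to 16 mm; the fingers still hold the trigger squeezed, at least about half-way (0.12 rad) and with more than 1 N (all of step 2 and value of joint pad between 0.004 and 0.016 m and contact force between fixed_jaw and box above 1.5 N and y of box_mid in the frame of clamp below 0.037 m and z of box_mid in the frame of clamp below 0.04 m and angle between box_mid's own z axis and vertical below 0.08 rad and value of joint lid above 0.0105 m and value of joint trigger above 0.12 rad); the arm keeps its last pose, push and grip.
It fails at once if box crushed: pad pushed in more than 18 mm (value of joint pad above 0.018 m).
It fails at once if bar, jaw or pad pushed by the robot (contact force between the arm and bar above 2 N).
It fails at once if bar, jaw or pad pushed by the fingers (contact force between the fingers and bar above 2 N).
It fails at once if a bystander moved (distance of any of glue, ring_a, cone_a, ring_b, cone_b, spool, brush from where it was at the start of the episode above 0.03 m).
It also fails if it takes over 61 s, if anything falls off the work surface, if the arm or the gripper's body presses on something with over 40 N, if the wrist force passes 120 N, or if a joint passes its speed limit or range.

## Robot

A 6-joint arm with a two-finger parallel gripper is mounted at the origin on the work surface. World frame = base frame: x ahead of the robot, y to its left, z up, the work surface at z = 0. Lengths are in m, angles in degrees, forces in N, time in s.
With the tool pointing down it reaches from about 0.375 to 0.9 m from the base axis. Payload 3.1 kg.
Tool frame: the origin (TCP) lies between the finger pads; the fingertips stand 11 mm ahead of it and the grasp point (between the pads) lies 8 mm behind it; z points along the fingers, y is the direction in which the jaws open and shut (so a half turn about z gives the same grasp; the last joint's range is limited). The gripper opens to 87 mm and grips with 3 to 60 N. Pads are 19 mm wide; open, the fingers measure 117 mm over their backs; the gripper's body (75 mm by 190 mm) begins 51 mm behind the grasp point.
Start: joints at [59.101, 30.224, 82.088, -0, 67.689, -10.227], TCP at [0.221, 0.585, 0.234] pointing down, gripper open.
Joint ranges: [-176.69, 176.69], [-43.24, 126.21], [12.49, 139.97], [-82, 262], [0, 151.66], [-163.58, 163.58]. Speed limits (degrees/s): [159.86, 159.86, 180, 180, 180, 180].

## Interface

Orientations are given as a 3x3 rotation matrix whose columns are the frame's x, y, z axes.
In Python, from rig import bot, vision gives the robot as it stands. The module is installed in compiled form; this text tells all that it offers.
- The arm moves only by the tool jog_arm, never from a script. Its argument "rows" is a list of rows, each an object with "dp": the shift along the tool's x, y, z in mm, a list of three; "turn": the turn, a rotation vector about the tool's x, y, z in degrees, a list of three; "grip": the opening, from 0 (shut) to 1 (fully open). A call has 1 to 10 rows; each row is the pose to reach, as a shift and turn from the pose commanded when the call began, along the tool's axes at that moment; what a row does not reach only later rows make up. A row lasts 1/10 s, in which the tool goes at most 50 mm and 8.59 degrees, less where a joint would pass 70% of its speed; a pose out of reach is approached as far as the arm can. A call with a gripper value outside its range is refused whole. The fingers move at their own pace and stop on an object; the grip force is fixed at half the most. Time passes only in rows, so rows that repeat a pose let the fingers close. It gives the time, the measured TCP pose, the force and the opening at its end, in the units of the state.
- bot.read_state(): the state, without advancing time (a new reading comes with each control period).
- vision.capture(name): name is "side" or "top"; returns (picture, depth): 420x560x3 uint8, red, green, blue; 420x560 float32, m along the optical axis (not along the pixel's ray), 0 where there is no reading.
- vision.camera_info(name): a dict with "vertical_fov" (degrees; the focal length in pixels is half the picture's height over the tangent of half this angle, whatever the lens; pixels are square), "cx", "cy" (the principal point, pixels), "k1" (the pictures are not rectified: a ray, as slopes to the right and down, at radius r is drawn at 1 + k1 r^2 times it, then the intrinsics apply), "position" and "rotation" of the camera in the world. Camera axes: x right, y down, z forward; pixel columns grow to the right and rows downward; lengths in m; the calibration is good to about 2 mm. A picture is of the moment at which its call begins. camera_info takes no time and is no camera call.
- bot.hand_in(): hands the job in, once; it reports no verdict.
The state is a dict: "time_s": time; "joint_positions": joint angles; "qvel": joint speeds; "tau": joint torques, N m; "position": TCP position; "tcp_rot": TCP orientation; "force": force on the tool from outside, world axes, zero at the start; "moment": the same for the moment, N m; "opening": opening from 0.0 (shut) to 1.0 (fully open).
Only numpy, scipy, OpenCV 4.12 (cv2) and the standard library are available. Lean on these libraries where they do the work, as an engineer would, in place of code of your own. Each camera call takes 0.05 s, during which the arm holds its last target.

## Working session

There is one attempt and no reset: what is moved stays moved. The work goes in short steps, Python scripts to look and compute and a tool call to move; the robot and the scene stay as the last step left them, time stands still between calls to the robot, and variables do not carry over. Pictures are saved under pics/ and viewed, and the job is handed in when it is done.

Besides the shell and the picture viewer there is one more tool, called after ">>>" in YAML: its name, and indented under it one key for each argument. jog_arm: Moves the arm, as the interface text tells. Its arguments: {"type":"object","properties":{"rows":{"type":"array"}},"required":["rows"]}

```bash
mkdir -p pics
cat > h.py <<'E'
import numpy as np, cv2
from rig import bot, vision
def save(name,tag):
    im,d=vision.capture(name); cv2.imwrite(f'pics/{tag}.png',im[:,:,::-1]); np.save(f'pics/{tag}.npy',d); return im,d
def cam(name):
    i=vision.camera_info(name); f=210/np.tan(np.radians(i['vertical_fov'])/2)
    return i,f
def px2w(name,u,v,d=None,z=None):
    i,f=cam(name); k=i['k1']
    a=np.array([(u-i['cx'])/f,(v-i['cy'])/f]); s=a.copy()
    for _ in range(30): s=a/(1+k*(s@s))
    ray=np.array([s[0],s[1],1.0]); R=np.array(i['rotation']); p=np.array(i['position'])
    w=R@ray
    if z is not None: return p+w*(z-p[2])/w[2]
    return p+w*d
def w2px(name,P):
    i,f=cam(name); R=np.array(i['rotation']); c=R.T@(np.array(P)-np.array(i['position']))
    s=c[:2]/c[2]; s=s*(1+i['k1']*(s@s)); return s*f+np.array([i['cx'],i['cy']])
def crop(tag,x0,y0,x1,y1,k,out):
    im=cv2.imread(f'pics/{tag}.png')[y0:y1,x0:x1]; cv2.imwrite(f'pics/{out}.png',cv2.resize(im,None,fx=k,fy=k,interpolation=cv2.INTER_CUBIC))
E
python3 - <<'E'
from h import *
save('top','t0');save('side','s0')
for n in('top','side'):print(vision.camera_info(n))
print(bot.read_state())
E
```

```text
{'vertical_fov': 53.37861935089124, 'cx': 280.2505608652522, 'cy': 213.46212365589602, 'k1': -0.03922814377501413, 'position': array([0.27611973, 0.12577479, 0.9340718 ]), 'rotation': array([[ 0.01193434, -0.97717522,  0.21209943],
       [-0.99990719, -0.01305661, -0.00389141],
       [ 0.00657189, -0.2120333 , -0.97724034]])}
{'vertical_fov': 53.28033271854976, 'cx': 282.2468479886562, 'cy': 216.54199985518383, 'k1': 0.044403235257072834, 'position': array([0.4016769 , 0.71168962, 0.73428726]), 'rotation': array([[-0.98817854, -0.12381821,  0.09040036],
       [-0.15265066,  0.74015568, -0.65487964],
       [ 0.01417569, -0.66093768, -0.75030689]])}
{'time_s': 0.1, 'joint_positions': array([ 5.91003357e+01,  3.02726127e+01,  8.21496347e+01, -2.27657365e-04,
        6.76902262e+01, -1.02272993e+01]), 'qvel': array([ 0.00830354, -0.11339225, -0.10452443,  0.04074129, -0.04856732,
        0.0424035 ]), 'tau': array([-3.49368911e-04, -4.40981805e+01, -1.77149034e+01,  6.34735543e-02,
        5.34863980e-02, -5.24881011e-05]), 'position': array([0.2202757 , 0.58420499, 0.23267721]), 'tcp_rot': array([[-9.35614771e-01,  3.53021232e-01, -1.00493458e-03],
       [ 3.53022494e-01,  9.35613315e-01, -1.68630375e-03],
       [ 3.44929145e-04, -1.93249521e-03, -9.99998073e-01]]), 'force': array([-0.88971918, -0.08210282, -0.11735119]), 'moment': array([-0.05343098,  0.01126691, -0.0458131 ]), 'opening': 1.001013643868308}
```

View pics/t0.png

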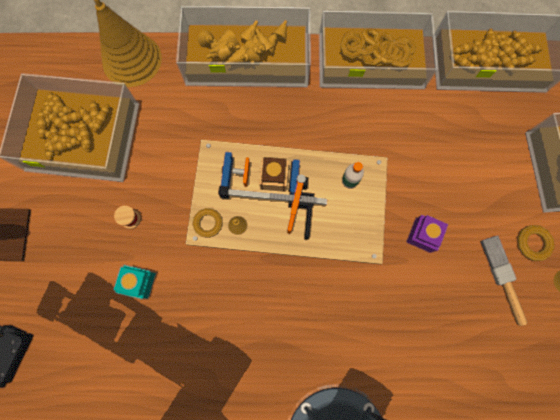

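View pics/s0.png

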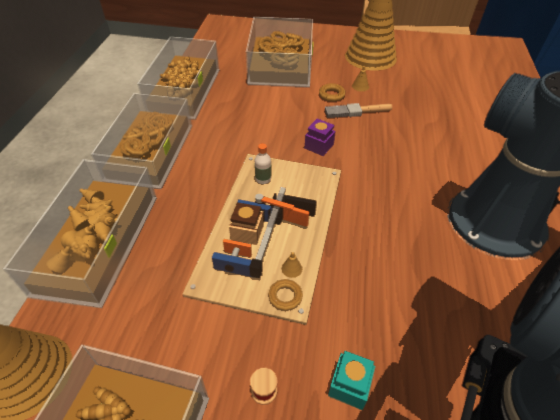

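The real box is the brown wooden one between the blue jaws, at top (274,172). The look-alikes are purple at (430,232) and turquoise at (132,282). Next I'll enlarge the clamp area.

Run:
```python
from h import *
crop('t0',180,130,400,270,3.6,'t0c');crop('s0',180,130,350,320,3.1,'s0c')
for n,u,v in[('top',206,144),('top',382,161),('top',380,257),('top',193,240)]: print(px2w(n,u,v,z=.012))
```

```text
[0.64065947 0.29827706 0.012     ]
[ 0.60465234 -0.11377208  0.012     ]
[ 0.38039133 -0.10031321  0.012     ]
[0.41312034 0.31585445 0.012     ]
```

View pics/t0c.png

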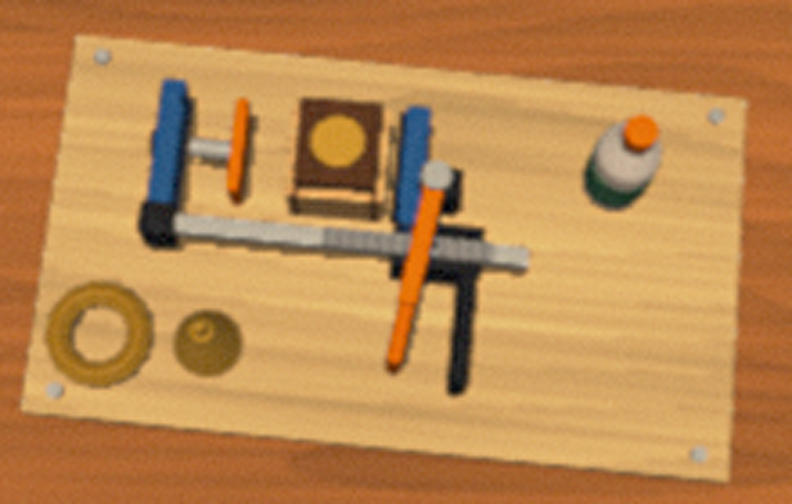

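View pics/s0c.png

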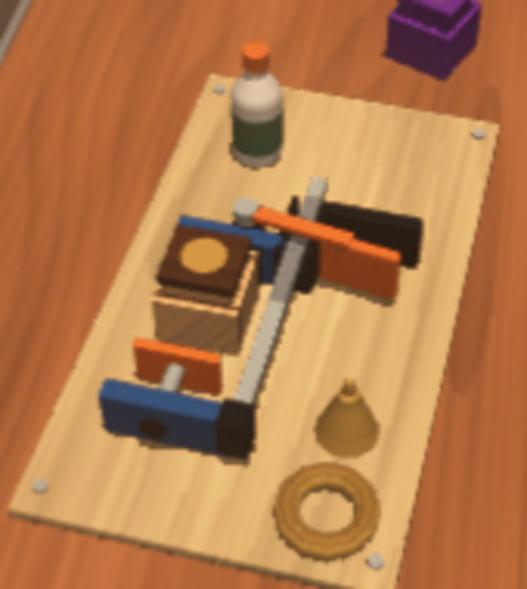

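```bash
cat > fit.py <<'E'
from h import *
A=np.array([(201.4,139.7),(387.5,157.2),(382.5,263.9),(186.1,244.2)])
C=np.array([(130,220),(130,-220),(-120,-220),(-120,220)])/1e3
W=np.array([px2w('top',u,v,z=.012)[:2] for u,v in A])
c0,w0=C.mean(0),W.mean(0); U,S,Vt=np.linalg.svd((C-c0).T@(W-w0)); R=(U@Vt).T
t=w0-R@c0
res=(C@R.T+t-W)*1e3
yaw=np.degrees(np.arctan2(R[1,0],R[0,0]))
def c2w(p): p=np.array(p,float)/1e3; return np.array([*(R@p[:2]+t),p[2]])
E
python3 - <<'E'
from fit import *
print(res,yaw,t)
im={n:cv2.imread(f'pics/{n[0]}0.png') for n in('top','side')}
pts=[(130,220,12),(130,-220,12),(-120,-220,12),(-120,220,12),(23,4,53),(83,4,53),(-20,-4.5,65),(-80,-4.5,65),(-13,-47,60),(-85,-47,60),(-50,-40.5,40)]
for n in im:
    I=cv2.resize(im[n],None,fx=4,fy=4,interpolation=cv2.INTER_CUBIC)
    for p in pts:
        q=w2px(n,c2w(p))*4+1.5; cv2.circle(I,tuple(int(round(x)) for x in q),4,(255,0,255),1)
    I=I[540:1080,720:1500] if n=='top' else I[580:1180,740:1420]
    cv2.imwrite(f'pics/ov_{n}.png',I)
E
```

```text
[[ 0.7122667   0.75490439]
 [-0.08053172 -0.82758693]
 [-0.07846606 -1.13400436]
 [-0.55326892  1.20668689]] -4.93320859253833 [0.50355943 0.10241959]
```

View pics/ov_top.png

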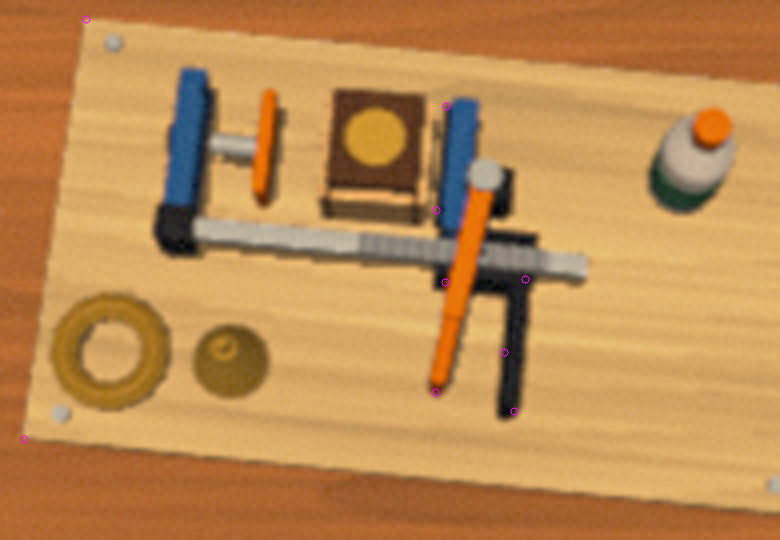

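View pics/ov_side.png

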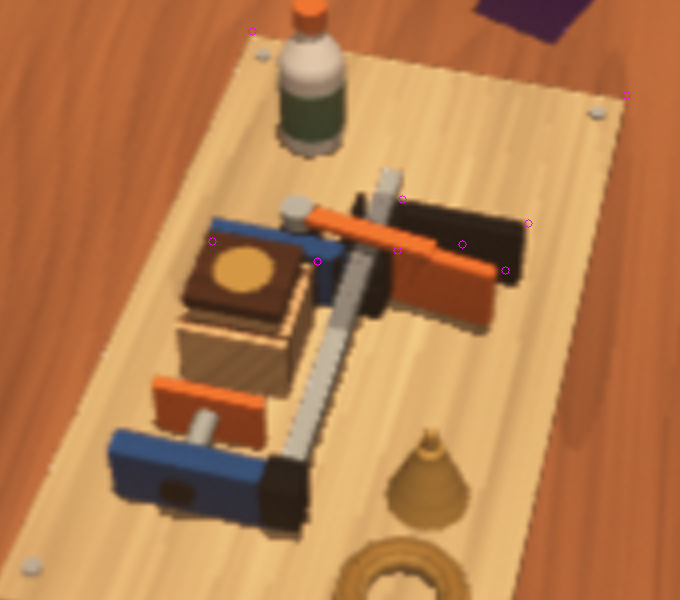

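```bash
cat >> fit.py <<'E'
def w2c(w): return np.array([*(R.T@(np.array(w)[:2]-t)),w[2]])*1e3
def tri(a,b):
    i1=np.array(vision.camera_info('top')['position']);i2=np.array(vision.camera_info('side')['position'])
    d1=px2w('top',*a,d=1)-i1;d2=px2w('side',*b,d=1)-i2
    s=np.linalg.lstsq(np.c_[d1,-d2],i2-i1,rcond=None)[0]
    p,q=i1+s[0]*d1,i2+s[1]*d2
    return (p+q)/2,np.linalg.norm(p-q)
E
python3 - <<'E'
from fit import *
dt=np.load('pics/t0.npy');ds=np.load('pics/s0.npy')
p,g=tri((273.4,168.6),(245.6,211.6));print('lid tri',p,g*1e3,w2c(p))
p=px2w('top',273.4,168.6,d=dt[169,273]);print('lid depth top',p,w2c(p))
p=px2w('side',245.6,211.6,d=ds[212,246]);print('lid depth side',p,w2c(p))
# lid corners
for u,v in[(335,88),(425,95),(418,188),(330,180)]:
    print(w2c(px2w('top',(720+u)/4-.4,(540+v)/4-.4,z=p[2])))
print('pad: top edges at z~53')
for u,v in[(262,92),(276,92),(254,198),(268,200)]:
    print(w2c(px2w('top',(720+u)/4-.4,(540+v)/4-.4,z=.053)))
print('cone',w2c(px2w('top',*[(720+222)/4,(540+347)/4],z=.05)))
# point clouds box region
def cloud(n,d):
    vv,uu=np.mgrid[0:420,0:560]; i,f=cam(n)
    pts=cv2.undistortPoints(np.stack([uu,vv],-1).reshape(-1,1,2).astype(np.float64),np.array([[f,0,i['cx']],[0,f,i['cy']],[0,0,1]]),np.array([i['k1'],0,0,0.])).reshape(-1,2)
    P=np.c_[pts,np.ones(len(pts))]*d.reshape(-1,1); W=P@np.array(i['rotation']).T+i['position']; return W
for n,d in(('top',dt),('side',ds)):
    W=cloud(n,d); c=np.c_[(W[:,:2]-t)@R,W[:,2]]*1e3; c=c[d.reshape(-1)>0]
    m=(abs(c[:,0]-50)<50)&(c[:,2]>20)&(c[:,1]>-10)&(c[:,1]<180); q=c[m]
    for lo in range(0,170,6):
        s=q[(q[:,1]>=lo)&(q[:,1]<lo+6)]
        if len(s): print(n,lo,len(s),s.max(0).round(),s.min(0).round())
E
```

```text
lid tri [0.55946977 0.13830007 0.07870564] 1.1691496097663654 [52.61770427 40.55554157 78.70563922]
lid depth top [0.5607323  0.13827396 0.07674904] [53.8777997  40.6381016  76.74904333]
lid depth side [0.5584967  0.13989129 0.08027757] [51.51140072 42.05719499 80.27757299]
[77.54973788 64.80160319 80.27757299]
[78.44302451 16.14602252 80.27757299]
[26.14489681 14.89822069 80.27757299]
[25.88584938 61.93135396 80.27757299]
pad: top edges at z~53
[ 80.95602841 106.88211071  53.        ]
[81.7293308  99.13760323 53.        ]
[ 19.6588263 104.1194293  53.       ]
[19.28921731 96.35560999 53.        ]
cone [-64.91040658 110.91319038  50.        ]
top 0 83 [85.  6. 57.] [ 1.  0. 23.]
top 6 36 [80. 12. 60.] [ 2.  6. 23.]
top 12 101 [83. 18. 82.] [ 1. 12. 25.]
top 18 101 [80. 24. 82.] [ 0. 18. 21.]
top 24 99 [79. 30. 81.] [ 0. 24. 20.]
top 30 95 [79. 36. 82.] [ 2. 30. 28.]
top 36 103 [79. 42. 82.] [ 1. 36. 24.]
top 42 101 [81. 48. 82.] [ 0. 42. 21.]
top 48 94 [79. 54. 82.] [ 1. 48. 21.]
top 54 96 [79. 60. 82.] [ 0. 54. 28.]
top 60 89 [78. 66. 81.] [ 0. 60. 25.]
top 66 56 [82. 71. 61.] [ 1. 
[... 1076 characters left out ...]

side 66 269 [82. 72. 82.] [ 0. 66. 21.]
side 72 185 [80. 78. 63.] [ 0. 72. 20.]
side 78 5 [ 5. 83. 52.] [ 1. 78. 50.]
side 84 7 [ 6. 89. 52.] [ 1. 84. 49.]
side 90 5 [ 5. 95. 51.] [ 1. 91. 50.]
side 96 12 [ 75. 101.  53.] [ 1. 97. 49.]
side 102 147 [ 82. 108.  57.] [  0. 102.  20.]
side 108 185 [ 82. 114.  55.] [  1. 108.  20.]
side 114 22 [ 58. 120.  52.] [  0. 114.  35.]
side 120 20 [ 58. 126.  51.] [  1. 120.  37.]
side 126 17 [ 56. 131.  52.] [  0. 126.  40.]
side 132 2 [  4. 137.  56.] [  0. 133.  53.]
side 138 54 [ 90. 144.  61.] [  1. 138.  55.]
side 144 117 [ 88. 150.  61.] [  1. 144.  54.]
side 150 347 [ 89. 156.  61.] [  1. 150.  20.]
side 156 197 [ 85. 161.  59.] [  0. 156.  20.]
```

```bash
cat >> fit.py <<'E'
from scipy.spatial.transform import Rotation as Ro
def plan(ctgt,yw=None):
    yw=yaw if yw is None else yw
    s=bot.read_state(); T=np.array(s['tcp_rot']); p=np.array(s['position'])
    w=c2w(ctgt); 
    c,n=np.cos(np.radians(yw)),np.sin(np.radians(yw))
    G=np.array([[-c,-n,0],[-n,c,0],[0,0,-1]])
    print('t',s['time_s'],'now clamp',w2c(p).round(1),'tgt w',w.round(4),'dp',(T.T@(w-p)*1e3).round(1),'turn',np.degrees(Ro.from_matrix(T.T@G).as_rotvec()).round(2),'F',s['force'].round(1),'op',round(s['opening'],3))
E
python3 - <<'E'
from fit import *
plan((52.5,40,121))
E
```

```text
t 0.1 now clamp [-323.7  455.6  232.7] tgt w [0.5593 0.1378 0.121 ] dp [-474.8 -297.8  112.1] turn [ -0.11  -0.03 -15.74] F [-0.9 -0.1 -0.1] op 1.001
```

>>> jog_arm:
  rows:
    - {"dp": [-40, -25, 0], "turn": [0, 0, -4], "grip": 0}
    - {"dp": [-80, -50, 0], "turn": [0, 0, -8], "grip": 0}
    - {"dp": [-120, -75, 0], "turn": [0, 0, -12], "grip": 0}
    - {"dp": [-160, -100, 0], "turn": [0, 0, -15.7], "grip": 0}
    - {"dp": [-200, -125, 0], "turn": [0, 0, -15.7], "grip": 0}
    - {"dp": [-240, -150, 5], "turn": [0, 0, -15.7], "grip": 0}
    - {"dp": [-280, -175, 15], "turn": [0, 0, -15.7], "grip": 0}
    - {"dp": [-320, -200, 30], "turn": [0, 0, -15.7], "grip": 0}
    - {"dp": [-360, -225, 45], "turn": [0, 0, -15.7], "grip": 0}
    - {"dp": [-400, -250, 60], "turn": [0, 0, -15.7], "grip": 0}

```text
time_s: 1.1
position: [0.5073, 0.2079, 0.1728]
tcp_rot: [[-0.996, 0.087, -0.0], [0.087, 0.996, 0.0], [0.0, 0.0, -1.0]]
force: [-0.0, 0.4, 0.3]
opening: 0.17
```

```bash
python3 -c "
from fit import *
plan((52.5,40,121))"
```

```text
t 1.1 now clamp [ -5.3 105.4 172.8] tgt w [0.5593 0.1378 0.121 ] dp [-57.9 -65.4  51.8] turn [ 0.   -0.02 -0.05] F [-0.   0.4  0.3] op 0.17
```

>>> jog_arm:
  rows:
    - {"dp": [-30, -33, 20], "turn": [0, 0, 0], "grip": 0}
    - {"dp": [-58, -65, 40], "turn": [0, 0, 0], "grip": 0}
    - {"dp": [-58, -65, 52], "turn": [0, 0, 0], "grip": 0}
    - {"dp": [-58, -65, 52], "turn": [0, 0, 0], "grip": 0}
    - {"dp": [-58, -65, 52], "turn": [0, 0, 0], "grip": 0}

```text
time_s: 1.6
position: [0.5575, 0.1405, 0.1212]
tcp_rot: [[-0.996, 0.086, -0.002], [0.086, 0.996, 0.0], [0.002, 0.0, -1.0]]
force: [0.6, 0.1, 0.8]
opening: 0.007
```

```bash
python3 -c "
from fit import *
plan((52.5,40,121))
save('side','s1');save('top','t1');crop('s1',180,100,380,300,3,'s1c');crop('t1',180,100,380,250,3,'t1c')"
```

```text
t 1.6 now clamp [ 50.5  42.6 121.2] tgt w [0.5593 0.1378 0.121 ] dp [-2.  -2.6  0.2] turn [ 0.   -0.12 -0.01] F [0.6 0.1 0.8] op 0.007
```

View pics/s1c.png

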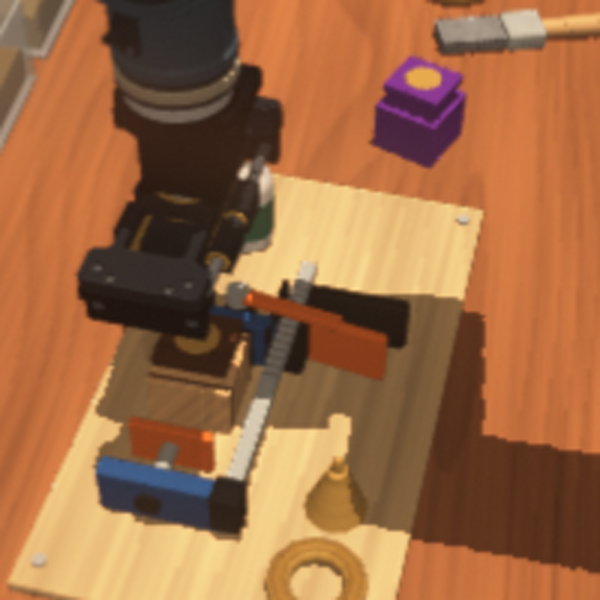

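View pics/t1c.png

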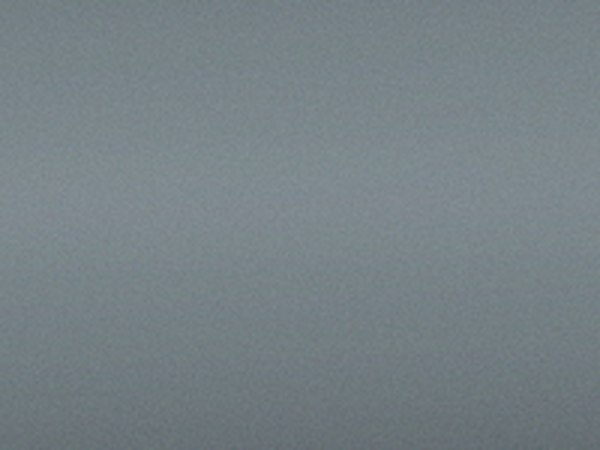

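>>> jog_arm:
  rows:
    - {"dp": [-2, -2, 12], "turn": [0, 0, 0], "grip": 0}
    - {"dp": [-2, -2, 24], "turn": [0, 0, 0], "grip": 0}
    - {"dp": [-2, -2, 30], "turn": [0, 0, 0], "grip": 0}
    - {"dp": [-2, -2, 33], "turn": [0, 0, 0], "grip": 0}
    - {"dp": [-2, -2, 36], "turn": [0, 0, 0], "grip": 0}
    - {"dp": [-2, -2, 38], "turn": [0, 0, 0], "grip": 0}
    - {"dp": [-2, -2, 40], "turn": [0, 0, 0], "grip": 0}
    - {"dp": [-2, -2, 41.5], "turn": [0, 0, 0], "grip": 0}
    - {"dp": [-2, -2, 42.5], "turn": [0, 0, 0], "grip": 0}
    - {"dp": [-2, -2, 42.5], "turn": [0, 0, 0], "grip": 0}

```text
time_s: 2.7
position: [0.5596, 0.1381, 0.0794]
tcp_rot: [[-0.996, 0.087, -0.002], [0.087, 0.996, 0.0], [0.002, 0.0, -1.0]]
force: [-1.8, 0.8, 5.8]
opening: 0.008
```

```bash
python3 -c "
from fit import *
plan((52.5,40,79))"
```

```text
t 2.7 now clamp [52.8 40.3 79.4] tgt w [0.5593 0.1378 0.079 ] dp [ 0.3 -0.3  0.4] turn [ 0.01 -0.11 -0.04] F [-1.8  0.8  5.8] op 0.008
```

Pushing with about 6 N, near home. I'll press on until the force jumps at the stop.

>>> jog_arm:
  rows:
    - {"dp": [0, 0, 1], "turn": [0, 0, 0], "grip": 0}
    - {"dp": [0, 0, 2], "turn": [0, 0, 0], "grip": 0}
    - {"dp": [0, 0, 2], "turn": [0, 0, 0], "grip": 0}
    - {"dp": [0, 0, 2], "turn": [0, 0, 0], "grip": 0}

```text
time_s: 3.1
position: [0.5597, 0.1381, 0.0793]
tcp_rot: [[-0.996, 0.086, -0.001], [0.086, 0.996, 0.0], [0.001, 0.0, -1.0]]
force: [-5.4, 0.7, 17.2]
opening: 0.006
```

>>> jog_arm:
  rows:
    - {"dp": [0, 0, 2], "turn": [0, 0, 0], "grip": 0}
    - {"dp": [0, 0, -15], "turn": [0, 0, 0], "grip": 0}
    - {"dp": [0, 0, -40], "turn": [0, 0, 0], "grip": 0}
    - {"dp": [0, 0, -70], "turn": [0, 0, 0], "grip": 0.5}
    - {"dp": [30, -20, -75], "turn": [0, 0, 0], "grip": 1}
    - {"dp": [65, -50, -75], "turn": [0, 0, 0], "grip": 1}
    - {"dp": [103, -81, -75], "turn": [0, 0, 0], "grip": 1}
    - {"dp": [103, -81, -75], "turn": [0, 0, 0], "grip": 1}
    - {"dp": [103, -81, -75], "turn": [0, 0, 0], "grip": 1}
    - {"dp": [103, -81, -75], "turn": [0, 0, 0], "grip": 1}

```text
time_s: 4.1
position: [0.4529, 0.0659, 0.1523]
tcp_rot: [[-0.996, 0.087, 0.003], [0.087, 0.996, -0.0], [-0.003, 0.0, -1.0]]
force: [0.4, 0.5, 0.3]
opening: 0.56
```

```bash
python3 -c "
from fit import *
plan((-50,-40.5,34))
save('side','s2');crop('s2',180,100,380,300,3,'s2c')
save('top','t2');crop('t2',180,130,400,270,3.6,'t2c')"
```

```text
t 4.1 now clamp [-47.4 -40.7 152.3] tgt w [0.4503 0.0664 0.034 ] dp [  3.    0.2 118.3] turn [ 0.01  0.16 -0.04] F [0.4 0.5 0.3] op 0.56
```

View pics/s2c.png

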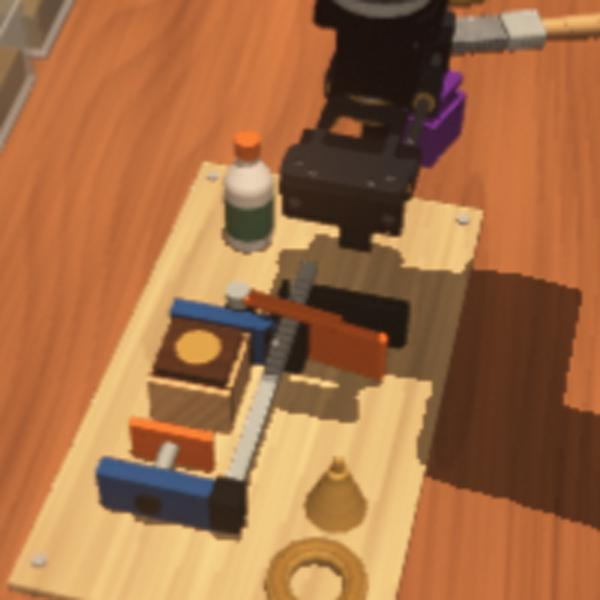

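View pics/t2c.png

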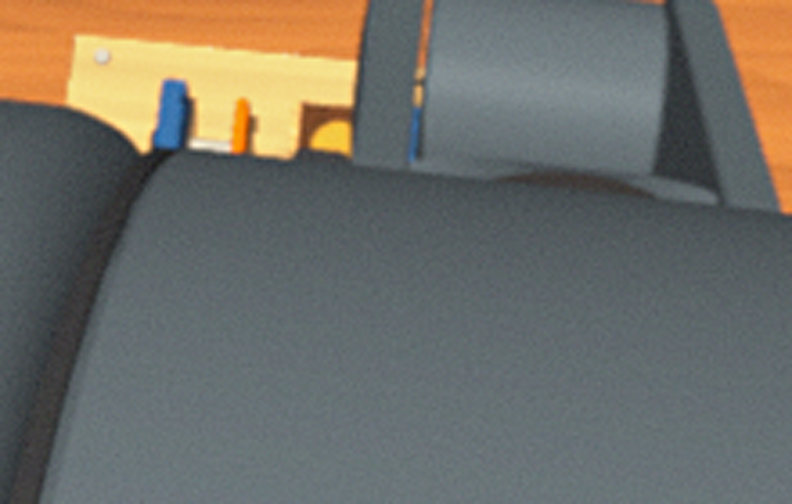

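>>> jog_arm:
  rows:
    - {"dp": [3, 0, 0], "turn": [0, 0.15, 0], "grip": 1}
    - {"dp": [3, 0, 10], "turn": [0, 0.15, 0], "grip": 1}
    - {"dp": [3, 0, 20], "turn": [0, 0.15, 0], "grip": 1}
    - {"dp": [3, 0, 40], "turn": [0, 0.15, 0], "grip": 1}
    - {"dp": [3, 0, 45], "turn": [0, 0.15, 0], "grip": 1}
    - {"dp": [3, 0, 45], "turn": [0, 0.15, 0], "grip": 1}

```text
time_s: 4.8
position: [0.447, 0.0663, 0.1058]
tcp_rot: [[-0.996, 0.087, -0.006], [0.087, 0.996, 0.001], [0.006, 0.0, -1.0]]
force: [0.8, 0.2, 1.0]
opening: 0.994
```

```bash
python3 -c "
from fit import *
plan((-50,-40.5,34))
save('side','s3');crop('s3',180,100,380,300,3,'s3c')"
```

```text
t 4.8 now clamp [-53.2 -40.8 105.8] tgt w [0.4503 0.0664 0.034 ] dp [-3.7  0.3 71.8] turn [ 0.   -0.34 -0.04] F [0.8 0.2 1. ] op 0.994
```

View pics/s3c.png

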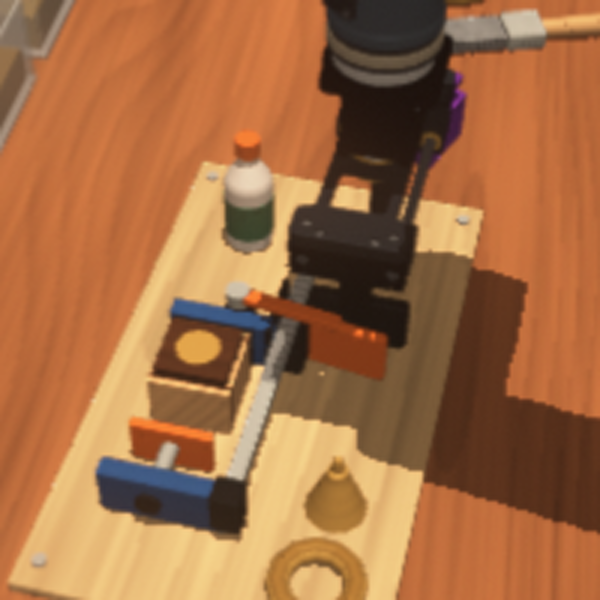

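>>> jog_arm:
  rows:
    - {"dp": [-2, 0.3, 0], "turn": [0, -0.2, 0], "grip": 1}
    - {"dp": [-2, 0.3, 15], "turn": [0, -0.2, 0], "grip": 1}
    - {"dp": [-2, 0.3, 30], "turn": [0, -0.2, 0], "grip": 1}
    - {"dp": [-2, 0.3, 45], "turn": [0, -0.2, 0], "grip": 1}
    - {"dp": [-2, 0.3, 58], "turn": [0, -0.2, 0], "grip": 1}
    - {"dp": [-2, 0.3, 66], "turn": [0, -0.2, 0], "grip": 1}
    - {"dp": [-2, 0.3, 70], "turn": [0, -0.2, 0], "grip": 1}
    - {"dp": [-2, 0.3, 70], "turn": [0, -0.2, 0], "grip": 1}
    - {"dp": [-2, 0.3, 70], "turn": [0, -0.2, 0], "grip": 1}

```text
time_s: 5.75
position: [0.4501, 0.0663, 0.0375]
tcp_rot: [[-0.996, 0.087, 0.002], [0.087, 0.996, -0.0], [-0.002, -0.0, -1.0]]
force: [-1.1, -0.9, -1.5]
opening: 1.006
```

```bash
python3 -c "
from fit import *
plan((-50,-40.5,34))
save('side','s4');crop('s4',180,100,380,300,3,'s4c')"
```

```text
t 5.75 now clamp [-50.1 -40.6  37.5] tgt w [0.4503 0.0664 0.034 ] dp [-0.1  0.1  3.5] turn [-0.    0.1  -0.03] F [-1.1 -0.9 -1.5] op 1.006
```

View pics/s4c.png

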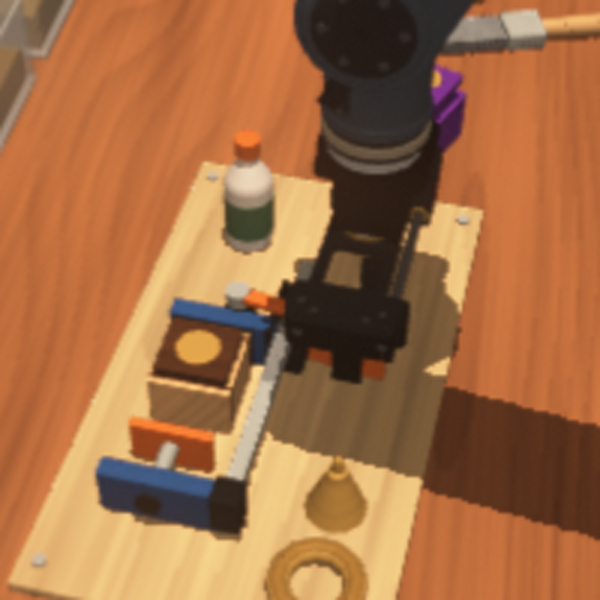

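>>> jog_arm:
  rows:
    - {"dp": [0, 0, 3], "turn": [0, 0, 0], "grip": 0.6}
    - {"dp": [0, 0, 3], "turn": [0, 0, 0], "grip": 0.4}
    - {"dp": [0, 0, 3], "turn": [0, 0, 0], "grip": 0.2}
    - {"dp": [0, 0, 3], "turn": [0, 0, 0], "grip": 0}
    - {"dp": [0, 0, 3], "turn": [0, 0, 0], "grip": 0}
    - {"dp": [0, 0, 3], "turn": [0, 0, 0], "grip": 0}
    - {"dp": [0, 0, 3], "turn": [0, 0, 0], "grip": 0}
    - {"dp": [0, 0, 3], "turn": [0, 0, 0], "grip": 0}

```text
time_s: 6.6
position: [0.4484, 0.0676, 0.034]
tcp_rot: [[-0.996, 0.087, -0.001], [0.087, 0.996, 0.001], [0.002, 0.001, -1.0]]
force: [-1.0, 8.7, 1.0]
opening: 0.359
```

```bash
python3 -c "
from fit import *
plan((-50,-40.5,34))
save('side','s5');crop('s5',180,100,380,300,3,'s5c')"
```

```text
t 6.6 now clamp [-51.9 -39.4  34. ] tgt w [0.4503 0.0664 0.034 ] dp [-1.9 -1.   0. ] turn [ 0.07 -0.09 -0.06] F [-1.   8.7  1. ] op 0.359
```

View pics/s5c.png

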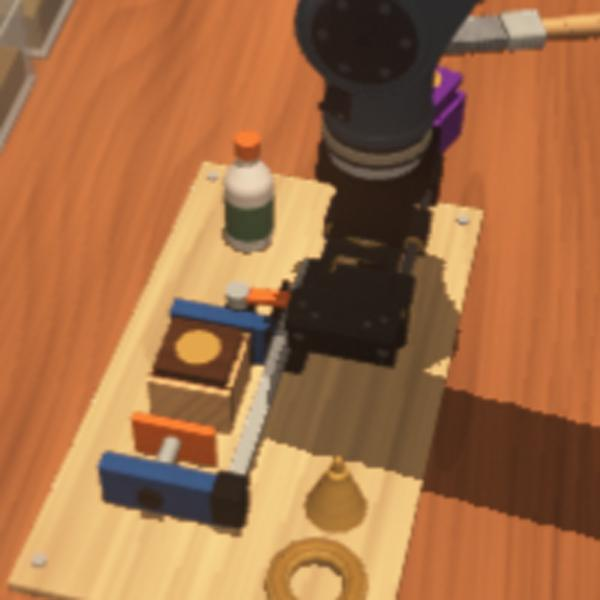

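>>> jog_arm:
  rows:
    - {"dp": [0, 0, 0], "turn": [0, 0, 0], "grip": 0}
    - {"dp": [0, 0, 0], "turn": [0, 0, 0], "grip": 0}
    - {"dp": [0, 0, 0], "turn": [0, 0, 0], "grip": 0}
    - {"dp": [0, 0, 0], "turn": [0, 0, 0], "grip": 0}

```text
time_s: 7.05
position: [0.4486, 0.0678, 0.034]
tcp_rot: [[-0.996, 0.086, -0.001], [0.086, 0.996, 0.001], [0.001, 0.001, -1.0]]
force: [-1.1, 10.9, 1.5]
opening: 0.268
```

```bash
cat > jaw.py <<'E'
from fit import *
import sys
def cloud(n,d):
    vv,uu=np.mgrid[0:420,0:560]; i,f=cam(n)
    pts=cv2.undistortPoints(np.stack([uu,vv],-1).reshape(-1,1,2).astype(np.float64),np.array([[f,0,i['cx']],[0,f,i['cy']],[0,0,1]]),np.array([i['k1'],0,0,0.])).reshape(-1,2)
    P=np.c_[pts,np.ones(len(pts))]*d.reshape(-1,1); return P@np.array(i['rotation']).T+i['position']
def look(tag):
    im,d=save('side',tag); crop(tag,200,160,300,300,4,tag+'c')
    W=cloud('side',d); c=np.c_[(W[:,:2]-t)@R,W[:,2]]*1e3; rgb=im.reshape(-1,3).astype(int)
    hsv=cv2.cvtColor(im,cv2.COLOR_RGB2HSV).reshape(-1,3).astype(int)
    z=(c[:,0]>30)&(c[:,0]<75)&(c[:,2]>25)&(c[:,2]<44)&(d.reshape(-1)>0)
    o=z&(hsv[:,0]<14)&(hsv[:,1]>200)&(hsv[:,2]>120)&(c[:,1]>40)&(c[:,1]<135)
    b=z&(hsv[:,0]>100)&(hsv[:,0]<125)&(hsv[:,1]>150)&(c[:,1]>85)
    print('pad back y',np.median(c[o,1]).round(1),o.sum(),'jaw back y',np.median(c[b,1]).round(1),b.sum())
    s=bot.read_state();print(s['time_s'],s['position'],s['force'],s['opening'])
if __name__=='__main__': look(sys.argv[1])
E
python3 - <<'E'
from jaw import *
for tag in ('s0','s2','s5'):
    im=cv2.imread(f'pics/{tag}.png')[:,:,::-1].copy();d=np.load(f'pics/{tag}.npy')
    import jaw; jaw.save=lambda n,t:(im,d); look(tag)
E
python3 jaw.py s6
```

```text
pad back y 108.7 70 jaw back y nan 0
7.05 [0.44857957 0.06779318 0.03399935] [-1.08787913 10.93816928  1.45850031] 0.26847224078794424
pad back y 108.7 69 jaw back y nan 0
7.05 [0.44857957 0.06779318 0.03399935] [-1.08787913 10.93816928  1.45850031] 0.26847224078794424
pad back y 103.8 73 jaw back y nan 0
7.05 [0.44857957 0.06779318 0.03399935] [-1.08787913 10.93816928  1.45850031] 0.26847224078794424
pad back y 102.1 71 jaw back y nan 0
7.1 [0.44861328 0.06777264 0.03400023] [-0.41306127 10.84177439  1.72813712] 0.26900373391283916
  return _methods._mean(a, axis=axis, dtype=dtype,
  ret = ret.dtype.type(ret / rcount)
  return _methods._mean(a, axis=axis, dtype=dtype,
  ret = ret.dtype.type(ret / rcount)
```

View pics/s6c.png

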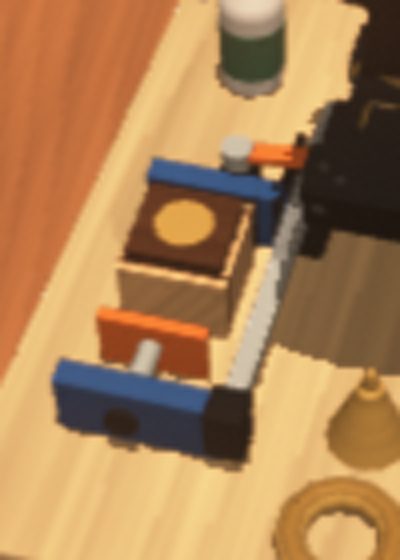

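>>> jog_arm:
  rows:
    - {"dp": [0, 1, 0], "turn": [0, 0, 0], "grip": 1}
    - {"dp": [0, 1, 0], "turn": [0, 0, 0], "grip": 1}
    - {"dp": [0, 1, 0], "turn": [0, 0, 0], "grip": 1}
    - {"dp": [0, 1, 0], "turn": [0, 0, 0], "grip": 1}
    - {"dp": [0, 1, 0], "turn": [0, 0, 0], "grip": 1}
    - {"dp": [0, 1, 0], "turn": [0, 0, 0], "grip": 1}
    - {"dp": [0, 1, 0], "turn": [0, 0, 0], "grip": 1}
    - {"dp": [0, 1, 0], "turn": [0, 0, 0], "grip": 1}
    - {"dp": [0, 1, 0], "turn": [0, 0, 0], "grip": 1}
    - {"dp": [0, 1, 0], "turn": [0, 0, 0], "grip": 1}

```text
time_s: 8.1
position: [0.4502, 0.0671, 0.0341]
tcp_rot: [[-0.996, 0.087, 0.001], [0.087, 0.996, -0.0], [-0.001, -0.0, -1.0]]
force: [-0.2, -0.2, 0.2]
opening: 0.986
```

>>> jog_arm:
  rows:
    - {"dp": [0, 0, 0], "turn": [0, 0, 0], "grip": 0}
    - {"dp": [0, 0, 0], "turn": [0, 0, 0], "grip": 0}
    - {"dp": [0, 0, 0], "turn": [0, 0, 0], "grip": 0}
    - {"dp": [0, 0, 0], "turn": [0, 0, 0], "grip": 0}
    - {"dp": [0, 0, 0], "turn": [0, 0, 0], "grip": 0}
    - {"dp": [0, 0, 0], "turn": [0, 0, 0], "grip": 0}
    - {"dp": [0, 0, 0], "turn": [0, 0, 0], "grip": 0}
    - {"dp": [0, 0, 0], "turn": [0, 0, 0], "grip": 0}
    - {"dp": [0, 0, 0], "turn": [0, 0, 0], "grip": 0}
    - {"dp": [0, 0, 0], "turn": [0, 0, 0], "grip": 0}

```text
time_s: 9.1
position: [0.4484, 0.0679, 0.034]
tcp_rot: [[-0.996, 0.086, -0.002], [0.086, 0.996, 0.0], [0.002, 0.0, -1.0]]
force: [-2.6, 4.4, 2.5]
opening: 0.271
```

```bash
python3 jaw.py s7 2>/dev/null
```

```text
pad back y 94.1 72 jaw back y nan 0
9.15 [0.44846438 0.06787097 0.03398709] [-2.40316621  5.81578371  2.07754437] 0.27308485261737464
```

>>> jog_arm:
  rows:
    - {"dp": [0, 0, 0], "turn": [0, 0, 0], "grip": 1}
    - {"dp": [0, 0, 0], "turn": [0, 0, 0], "grip": 1}
    - {"dp": [0, 0, 0], "turn": [0, 0, 0], "grip": 1}
    - {"dp": [0, 0, 0], "turn": [0, 0, 0], "grip": 1}
    - {"dp": [0, 0, 0], "turn": [0, 0, 0], "grip": 1}
    - {"dp": [0, 0, 0], "turn": [0, 0, 0], "grip": 1}
    - {"dp": [0, 0, 0], "turn": [0, 0, 0], "grip": 1}
    - {"dp": [0, 0, 0], "turn": [0, 0, 0], "grip": 1}
    - {"dp": [0, 0, 0], "turn": [0, 0, 0], "grip": 1}
    - {"dp": [0, 0, 0], "turn": [0, 0, 0], "grip": 1}

```text
time_s: 10.15
position: [0.4501, 0.0671, 0.0341]
tcp_rot: [[-0.996, 0.087, 0.001], [0.087, 0.996, -0.0], [-0.001, -0.0, -1.0]]
force: [-0.2, -0.4, -1.4]
opening: 0.987
```

>>> jog_arm:
  rows:
    - {"dp": [0, 0, 0], "turn": [0, 0, 0], "grip": 0}
    - {"dp": [0, 0, 0], "turn": [0, 0, 0], "grip": 0}
    - {"dp": [0, 0, 0], "turn": [0, 0, 0], "grip": 0}
    - {"dp": [0, 0, 0], "turn": [0, 0, 0], "grip": 0}
    - {"dp": [0, 0, 0], "turn": [0, 0, 0], "grip": 0}
    - {"dp": [0, 0, 0], "turn": [0, 0, 0], "grip": 0}
    - {"dp": [0, 0, 0], "turn": [0, 0, 0], "grip": 0}
    - {"dp": [0, 0, 0], "turn": [0, 0, 0], "grip": 0}
    - {"dp": [0, 0, 0], "turn": [0, 0, 0], "grip": 0}
    - {"dp": [0, 0, 0], "turn": [0, 0, 0], "grip": 0}

```text
time_s: 11.15
position: [0.4484, 0.0679, 0.034]
tcp_rot: [[-0.996, 0.086, -0.002], [0.086, 0.996, 0.0], [0.002, 0.0, -1.0]]
force: [-1.9, 5.2, 2.4]
opening: 0.272
```

```bash
python3 jaw.py s8 2>/dev/null
```

```text
pad back y 86.6 66 jaw back y nan 0
11.2 [0.44842983 0.06789235 0.03396812] [-2.20182745  4.55130896  2.1326369 ] 0.2675206924190978
```

View pics/s8c.png

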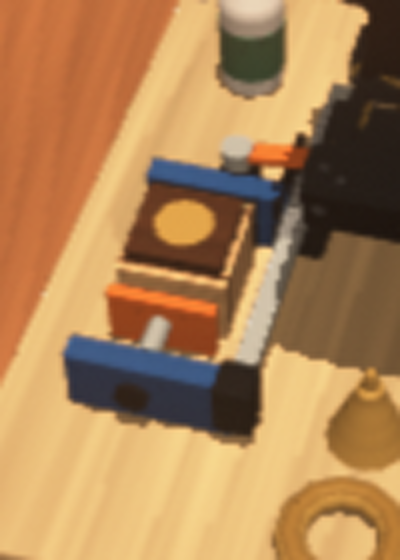

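>>> jog_arm:
  rows:
    - {"dp": [0, 0, 0], "turn": [0, 0, 0], "grip": 1}
    - {"dp": [0, 0, 0], "turn": [0, 0, 0], "grip": 1}
    - {"dp": [0, 0, 0], "turn": [0, 0, 0], "grip": 1}
    - {"dp": [0, 0, 0], "turn": [0, 0, 0], "grip": 1}
    - {"dp": [0, 0, 0], "turn": [0, 0, 0], "grip": 1}
    - {"dp": [0, 0, 0], "turn": [0, 0, 0], "grip": 1}
    - {"dp": [0, 0, 0], "turn": [0, 0, 0], "grip": 1}
    - {"dp": [0, 0, 0], "turn": [0, 0, 0], "grip": 1}
    - {"dp": [0, 0, 0], "turn": [0, 0, 0], "grip": 1}
    - {"dp": [0, 0, 0], "turn": [0, 0, 0], "grip": 1}

```text
time_s: 12.2
position: [0.4501, 0.0671, 0.0341]
tcp_rot: [[-0.996, 0.087, 0.001], [0.087, 0.996, -0.0], [-0.001, -0.0, -1.0]]
force: [-0.1, -0.1, 1.1]
opening: 0.987
```

>>> jog_arm:
  rows:
    - {"dp": [0, 0, 0], "turn": [0, 0, 0], "grip": 0}
    - {"dp": [0, 0, 0], "turn": [0, 0, 0], "grip": 0}
    - {"dp": [0, 0, 0], "turn": [0, 0, 0], "grip": 0}
    - {"dp": [0, 0, 0], "turn": [0, 0, 0], "grip": 0}
    - {"dp": [0, 0, 0], "turn": [0, 0, 0], "grip": 0}
    - {"dp": [0, 0, 0], "turn": [0, 0, 0], "grip": 0}
    - {"dp": [0, 0, 0], "turn": [0, 0, 0], "grip": 0}
    - {"dp": [0, 0, 0], "turn": [0, 0, 0], "grip": 0}
    - {"dp": [0, 0, 0], "turn": [0, 0, 0], "grip": 0}
    - {"dp": [0, 0, 0], "turn": [0, 0, 0], "grip": 0}

```text
time_s: 13.2
position: [0.4484, 0.0679, 0.034]
tcp_rot: [[-0.996, 0.086, -0.002], [0.086, 0.996, 0.0], [0.002, 0.0, -1.0]]
force: [-2.5, 4.8, 2.1]
opening: 0.271
```

```bash
python3 jaw.py s9 2>/dev/null
```

```text
pad back y 80.0 70 jaw back y nan 0
13.25 [0.44841935 0.06790142 0.03396461] [-2.26733496  5.44696285  2.77434337] 0.28029116579805735
```

View pics/s9c.png

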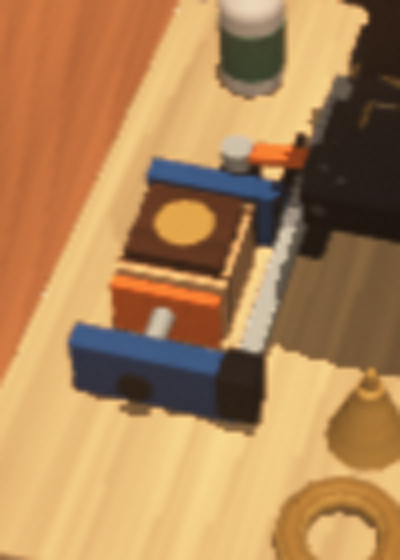

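>>> jog_arm:
  rows:
    - {"dp": [0, 0, 0], "turn": [0, 0, 0], "grip": 1}
    - {"dp": [0, 0, 0], "turn": [0, 0, 0], "grip": 1}
    - {"dp": [0, 0, 0], "turn": [0, 0, 0], "grip": 1}
    - {"dp": [0, 0, 0], "turn": [0, 0, 0], "grip": 1}
    - {"dp": [0, 0, 0], "turn": [0, 0, 0], "grip": 1}
    - {"dp": [0, 0, 0], "turn": [0, 0, 0], "grip": 1}
    - {"dp": [0, 0, 0], "turn": [0, 0, 0], "grip": 1}
    - {"dp": [0, 0, 0], "turn": [0, 0, 0], "grip": 1}
    - {"dp": [0, 0, 0], "turn": [0, 0, 0], "grip": 1}
    - {"dp": [0, 0, 0], "turn": [0, 0, 0], "grip": 1}

```text
time_s: 14.25
position: [0.4501, 0.0671, 0.0341]
tcp_rot: [[-0.996, 0.087, 0.001], [0.087, 0.996, -0.0], [-0.001, -0.0, -1.0]]
force: [0.5, 1.0, 0.3]
opening: 0.989
```

>>> jog_arm:
  rows:
    - {"dp": [0, 0, 0], "turn": [0, 0, 0], "grip": 0}
    - {"dp": [0, 0, 0], "turn": [0, 0, 0], "grip": 0}
    - {"dp": [0, 0, 0], "turn": [0, 0, 0], "grip": 0}
    - {"dp": [0, 0, 0], "turn": [0, 0, 0], "grip": 0}
    - {"dp": [0, 0, 0], "turn": [0, 0, 0], "grip": 0}
    - {"dp": [0, 0, 0], "turn": [0, 0, 0], "grip": 0}
    - {"dp": [0, 0, 0], "turn": [0, 0, 0], "grip": 0}
    - {"dp": [0, 0, 0], "turn": [0, 0, 0], "grip": 0}
    - {"dp": [0, 0, 0], "turn": [0, 0, 0], "grip": 0}
    - {"dp": [0, 0, 0], "turn": [0, 0, 0], "grip": 0}

```text
time_s: 15.25
position: [0.4485, 0.0679, 0.034]
tcp_rot: [[-0.996, 0.086, -0.002], [0.086, 0.996, 0.0], [0.002, 0.0, -1.0]]
force: [-1.9, 5.2, 1.8]
opening: 0.276
```

```bash
python3 jaw.py s10 2>/dev/null
python3 - <<'E'
from jaw import *
# jaw blue back face, looser colours
for k in (0,6,7,8,9,10):
    tag=f's{k}'; im=cv2.imread(f'pics/{tag}.png')[:,:,::-1].copy();d=np.load(f'pics/{tag}.npy')
    W=cloud('side',d); c=np.c_[(W[:,:2]-t)@R,W[:,2]]*1e3; r=im.reshape(-1,3).astype(int)
    b=(r[:,2]>r[:,0]+40)&(c[:,0]>20)&(c[:,0]<85)&(c[:,2]>25)&(c[:,2]<50)&(c[:,1]>90)&(c[:,1]<180)
    h=cv2.cvtColor(im,cv2.COLOR_RGB2HSV).reshape(-1,3).astype(int)
    o=(c[:,0]>30)&(c[:,0]<75)&(c[:,2]>25)&(c[:,2]<44)&(h[:,0]<14)&(h[:,1]>200)&(h[:,2]>120)&(c[:,1]>40)&(c[:,1]<135)
    print(tag,b.sum(),'jaw',np.median(c[b,1]).round(1),'pad',np.median(c[o,1]).round(1),'diff',(np.median(c[b,1])-np.median(c[o,1])).round(1))
E
```

```text
pad back y 75.3 72 jaw back y nan 0
15.3 [0.44840834 0.06791507 0.03398883] [-2.17363289  5.79505458  1.84704558] 0.2756000033497794
s0 0 jaw nan pad 108.7 diff nan
s6 0 jaw nan pad 102.1 diff nan
s7 0 jaw nan pad 94.1 diff nan
s8 0 jaw nan pad 86.6 diff nan
s9 0 jaw nan pad 80.0 diff nan
s10 0 jaw nan pad 75.3 diff nan
  return _methods._mean(a, axis=axis, dtype=dtype,
  ret = ret.dtype.type(ret / rcount)
```

View pics/s10c.png

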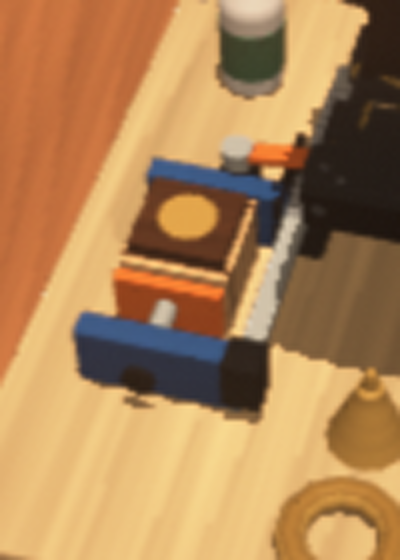

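```bash
python3 - <<'E' 2>/dev/null
from jaw import *
for k in (0,2,6,7,8,9,10):
    tag=f's{k}'; im=cv2.imread(f'pics/{tag}.png')[:,:,::-1].copy();d=np.load(f'pics/{tag}.npy')
    W=cloud('side',d); c=np.c_[(W[:,:2]-t)@R,W[:,2]]*1e3; r=im.reshape(-1,3).astype(int)
    if k==0: i=250*560+235; print(r[i],c[i], d.reshape(-1)[i], r[263*560+225],c[263*560+225])
    b=(r[:,2]>r[:,0]+15)&(c[:,0]>15)&(c[:,0]<85)&(c[:,2]>25)&(c[:,2]<50)&(c[:,1]>90)&(c[:,1]<180)
    lid=(c[:,0]>20)&(c[:,0]<85)&(c[:,2]>62)&(c[:,2]<85)&(c[:,1]>5)&(c[:,1]<75)
    h=cv2.cvtColor(im,cv2.COLOR_RGB2HSV).reshape(-1,3).astype(int)
    disc=(h[:,0]>15)&(h[:,0]<28)&(h[:,1]>140)&(h[:,2]>150)&lid
    print(tag,b.sum(),'jaw',np.median(c[b],0).round(1),'disc',disc.sum(),c[disc].mean(0).round(1),np.median(c[disc],0).round(1))
E
```

```text
[191 176 152] [ 53.1196734  117.26421302  43.02836557] 0.85904294 [47 46 57] [ 60.91446391 156.03381951  47.80214183]
s0 0 jaw [nan nan nan] disc 125 [52.  42.5 79.6] [51.9 42.4 79.6]
s2 0 jaw [nan nan nan] disc 129 [52.2 42.4 69.1] [52.2 42.4 69. ]
s6 0 jaw [nan nan nan] disc 130 [52.2 42.3 68.9] [52.1 41.7 68.9]
s7 3 jaw [ 78.7 140.5  48.5] disc 128 [52.2 42.3 68.9] [52.2 42.4 68.9]
s8 3 jaw [ 75.  132.8  47.9] disc 129 [52.1 42.5 69.1] [52.1 42.4 69. ]
s9 5 jaw [ 73.6 125.2  48.2] disc 126 [51.9 42.1 69.1] [52.  42.2 69.1]
s10 6 jaw [ 71.1 117.4  48.8] disc 125 [51.3 37.7 69.1] [51.1 37.7 69.1]
```

>>> jog_arm:
  rows:
    - {"dp": [0, 0, 0], "turn": [0, 0, 0], "grip": 1}
    - {"dp": [0, 0, 0], "turn": [0, 0, 0], "grip": 1}
    - {"dp": [0, 0, 0], "turn": [0, 0, 0], "grip": 1}
    - {"dp": [0, 0, 0], "turn": [0, 0, 0], "grip": 1}
    - {"dp": [0, 0, 0], "turn": [0, 0, 0], "grip": 1}
    - {"dp": [0, 0, 0], "turn": [0, 0, 0], "grip": 1}
    - {"dp": [0, 0, 0], "turn": [0, 0, 0], "grip": 1}
    - {"dp": [0, 0, 0], "turn": [0, 0, 0], "grip": 1}
    - {"dp": [0, 0, 0], "turn": [0, 0, 0], "grip": 1}
    - {"dp": [0, 0, 0], "turn": [0, 0, 0], "grip": 1}

```text
time_s: 16.3
position: [0.4501, 0.0671, 0.0341]
tcp_rot: [[-0.996, 0.087, 0.001], [0.087, 0.996, -0.0], [-0.001, -0.0, -1.0]]
force: [0.3, -0.2, -0.3]
opening: 0.985
```

>>> jog_arm:
  rows:
    - {"dp": [0, 0, 0], "turn": [0, 0, 0], "grip": 0}
    - {"dp": [0, 0, 0], "turn": [0, 0, 0], "grip": 0}
    - {"dp": [0, 0, 0], "turn": [0, 0, 0], "grip": 0}
    - {"dp": [0, 0, 0], "turn": [0, 0, 0], "grip": 0}
    - {"dp": [0, 0, 0], "turn": [0, 0, 0], "grip": 0}
    - {"dp": [0, 0, 0], "turn": [0, 0, 0], "grip": 0}
    - {"dp": [0, 0, 0], "turn": [0, 0, 0], "grip": 0}
    - {"dp": [0, 0, 0], "turn": [0, 0, 0], "grip": 0}
    - {"dp": [0, 0, 0], "turn": [0, 0, 0], "grip": 0}
    - {"dp": [0, 0, 0], "turn": [0, 0, 0], "grip": 0}

```text
time_s: 17.3
position: [0.4484, 0.0679, 0.034]
tcp_rot: [[-0.996, 0.086, -0.002], [0.086, 0.996, 0.0], [0.002, 0.0, -1.0]]
force: [-2.3, 4.8, 1.5]
opening: 0.278
```

```bash
python3 jaw.py s11 2>/dev/null; python3 - <<'E' 2>/dev/null
from jaw import *
for k in (0,6,7,8,9,10,11):
    tag=f's{k}'; im=cv2.imread(f'pics/{tag}.png')[:,:,::-1].copy();d=np.load(f'pics/{tag}.npy')
    W=cloud('side',d); c=np.c_[(W[:,:2]-t)@R,W[:,2]]*1e3
    h=cv2.cvtColor(im,cv2.COLOR_RGB2HSV).reshape(-1,3).astype(int)
    o=(c[:,0]>30)&(c[:,0]<75)&(c[:,2]>25)&(c[:,2]<44)&(h[:,0]<14)&(h[:,1]>200)&(h[:,2]>120)&(c[:,1]>40)&(c[:,1]<135)
    pb=np.median(c[o,1])
    # jaw back face: behind pad by >30
    j=(c[:,0]>20)&(c[:,0]<85)&(c[:,2]>22)&(c[:,2]<52)&(c[:,1]>pb+20)&(c[:,1]<pb+70)
    jb=np.percentile(c[j,1],75)
    lid=(c[:,0]>20)&(c[:,0]<85)&(c[:,2]>62)&(c[:,2]<85)&(c[:,1]>5)&(c[:,1]<75)
    disc=(h[:,0]>15)&(h[:,0]<28)&(h[:,1]>140)&(h[:,2]>150)&lid
    print(tag,j.sum(),'jaw',jb.round(1),'pad',pb.round(1),'diff',(jb-pb).round(1),'disc',c[disc].mean(0).round(1))
E
```

```text
pad back y 75.1 36 jaw back y nan 0
17.35 [0.44840637 0.06792161 0.03399483] [-2.41601504  5.23836652  2.46102271] 0.2723275931539467
s0 264 jaw 156.5 pad 108.7 diff 47.9 disc [52.  42.5 79.6]
s6 256 jaw 150.4 pad 102.1 diff 48.3 disc [52.2 42.3 68.9]
s7 260 jaw 142.3 pad 94.1 diff 48.1 disc [52.2 42.3 68.9]
s8 255 jaw 134.4 pad 86.6 diff 47.8 disc [52.1 42.5 69.1]
s9 261 jaw 126.6 pad 80.0 diff 46.6 disc [51.9 42.1 69.1]
s10 266 jaw 118.8 pad 75.3 diff 43.5 disc [51.3 37.7 69.1]
s11 293 jaw 111.4 pad 75.1 diff 36.3 disc [51.2 37.6 68.9]
```

View pics/s11c.png

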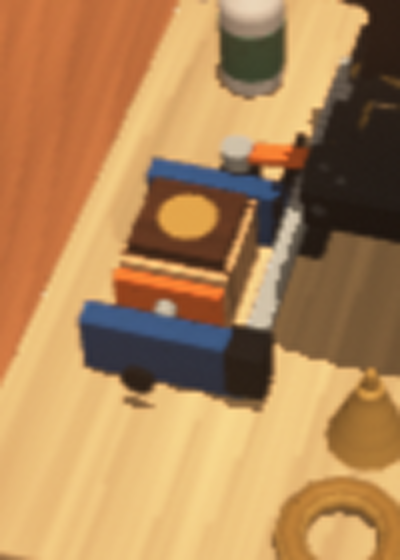

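```bash
python3 -c "
from rig import bot
print(bot.hand_in())"
```

```text
the job is handed in; nothing more can be done
None
```

I pushed the lid down and pumped the trigger six full squeezes, then handed in at 17.4 s of the 61 s, still holding the trigger squeezed. No verdict came back.

- **Lid:** I pressed it with closed fingers to a hard stop. Going 2 mm further moved nothing while the force rose from 6 to 17 N. The fingertips were then about 68.3 mm above the table, against 68 mm for home. The side camera's depth reads the lid top about 1 mm higher, at 69 mm. I put that down to camera bias and trusted the contact.
- **Pad:** measured from how much closer the pad sits to the jaw, it is pushed in about 11.7 mm, which is inside the 5 to 15 mm window.
- **Box:** it stopped moving between the last two squeezes, which fits it being up against the fixed jaw. In absolute terms the side camera puts its centre at y 37.6 mm in the clamp frame, just over the 37 mm limit. That camera had read about 1.5 to 2 mm more in y than the top camera, so I take the true value to be about 36 mm or less.
- **Trigger:** the fingers held it at full squeeze, with about 23.5 mm between them.
- **Not measured:** I could not read the pinch forces on the box or the finger force on the trigger directly. In the cropped side views, the nearby bottle and small cone showed no visible movement.

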